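# Show the walnut finish sample to the inspection camera

## Robot

A 6-joint arm with a two-finger parallel gripper is mounted at the origin on the work surface. World frame = base frame: x ahead of the robot, y to its left, z up, the work surface at z = 0. Lengths are in m, angles in rad, forces in N, time in s.
With the tool pointing down it reaches from about 0.375 to 0.9 m from the base axis. Payload 3.1 kg.
Tool frame: the origin (TCP) lies midway between the tips of the shut fingers; the grasp point (between the pads) lies 19 mm behind it; x points along the fingers, z is the direction in which the jaws open and shut, and the axes are right-handed (so a half turn about x gives the same grasp; the last joint's range is limited). The gripper opens to 87 mm and grips with 3 to 60 N. Pads are 19 mm wide; open, the fingers measure 117 mm over their backs; the gripper's body (75 mm by 190 mm) begins 51 mm behind the grasp point.
Start: joints at [-1.313, 0.527, 1.433, -0, 1.181, -0.178], TCP at [0.264, -0.567, 0.223] pointing down, gripper open.
Joint ranges: [-3.08, 3.08], [-0.75, 2.2], [0.22, 2.44], [-1.43, 4.57], [0, 2.65], [-2.85, 2.85]. Speed limits (rad/s): [2.79, 2.79, 3.14, 3.14, 3.14, 3.14].

## Interface

Orientations are given as a unit quaternion [x, y, z, w].
In Python, from rig import readout, imaging, robot gives the robot as it stands. The module is installed in compiled form; this text tells all that it offers.
- The arm moves only by the tool play_rows, never from a script. Its argument "rows" is text: rows parted by semicolons, each of 7 numbers parted by spaces: the turn, a rotation vector about the tool's x, y, z in rad, then the shift along the tool's x, y, z in mm, then the closure, from 0 (fully open) to 1 (shut). In form: ax ay az tx ty tz gripper; .... A call has 1 to 8 rows; each row shifts and turns the commanded pose from where the row before left it, along the tool's axes as they then stand; what a row does not reach is not made up. A row lasts 1/12 s, in which the tool goes at most 41.7 mm and 7.16 degrees, less where a joint would pass 70% of its speed; a pose out of reach is approached as far as the arm can. A call with a gripper value outside its range is refused whole. The fingers move at their own pace and stop on an object; "squeeze" is the grip in N (left out, the last holds). Time passes only in rows, so rows that do not move let the fingers close. It gives the time, the measured TCP pose, the force and the opening at its end, in the units of the state.
- readout.get_obs(): the state, without advancing time (a new reading comes with each control period).
- imaging.camera(name): name is "scene" or "side" or "wrist"; returns the picture (480x640x3 uint8, blue, green, red); there is no depth.
- imaging.camera_info(name): a dict with "K" (3x3 intrinsics, pixels), "world_to_cam" (4x4, takes a point from world to camera coordinates). Camera axes: x right, y down, z forward; pixel columns grow to the right and rows downward; lengths in m; the calibration is good to about 2 mm. A picture is of the moment at which its call begins: read the wrist's pose just before it. camera_info takes no time and is no camera call; for the wrist camera it gives the pose at the moment of the call.
- robot.hand_in(): hands the job in, once; it reports no verdict.
The state is a dict: "time": time; "q": joint angles; "joint_velocities": joint speeds; "joint_torque": joint torques, N m; "position": TCP position; "tool_rot": TCP orientation; "ft_force": force on the tool from outside, world axes, zero at the start; "moment": the same for the moment, N m; "grip_width": finger opening in m.
Only numpy, scipy, OpenCV 4.12 (cv2) and the standard library are available. Lean on these libraries where they do the work, as an engineer would, in place of code of your own. Each camera call takes 0.05 s, during which the arm holds its last target. There are 200 camera calls.

## Task

Pull the sample drawer out to its stop and leave it open, then lift the dark walnut sample out of its slot and hold it up to the inspection camera: centred on the lens axis 18 cm in front of the lens, flat face square to the lens, its width level and its tab on top. Finish still holding it there, steady and touching nothing but the gripper; leave the other two samples in their slots, do not shift the camera, and leave the other things on the bench where they are.

Things in the scene. Friction and masses are not known exactly. Their poses are not given: they have to be found in the camera images.
- cabinet: fixed wooden sample chest, 260 deep x 300 wide x 155 mm tall, one deep drawer. Origin: centre of its underside, on the table. Front and drawer travel: its -x. Drawer out: the samples' middles stand 215 mm to -x of the origin, 85 mm clear of the chest; the drawer's front board (outer face 280 mm from the origin) is 14 mm thick, its top 138 mm above the table, the side walls' 73 mm
- drawer (a joint): how far the drawer is pulled out, m: 0 shut, 0.15 at its stop; slides with about 2 N of friction (more when moved fast) and stays where it is left
- drawer_handle (a point): middle of the drawer's handle: a dark steel bar 10 mm thick and 120 mm long, along the chest's y, 115 mm above the table, its middle line 46 mm out from the drawer's face (41 mm free behind it; posts at its two ends); the chest's top is 40 mm higher than the bar
- walnut: Dark brown walnut finish sample, a flat 14 mm thick wooden paddle, 60 g: body 70 wide x 62 mm tall, on top a lifting tab 24 wide, 105 mm tall in all (tab z = 62 to 105 mm). Origin: middle of its lower edge; x along the width, y square to the flat faces, z up to the tab. Stands loose in a rack slot of the drawer, x along the drawer's travel
- walnut_face (a point): centre of the walnut sample's 70 x 62 mm body, mid-thickness: 31 mm up z from its origin. Each slot takes a sample's lowest 24 mm, 1 to 2 mm of play all round, floor 24 mm above the table; the three samples stand 80 mm apart across the drawer, in any order
- maple: Pale cream maple finish sample, a flat 14 mm thick wooden paddle, 60 g: body 70 wide x 62 mm tall, on top a lifting tab 24 wide, 105 mm tall in all (tab z = 62 to 105 mm). Origin: middle of its lower edge; x along the width, y square to the flat faces, z up to the tab. Stands loose in a rack slot of the drawer and stays there
- cherry: Reddish cherry finish sample, a flat 14 mm thick wooden paddle, 60 g: body 70 wide x 62 mm tall, on top a lifting tab 24 wide, 105 mm tall in all (tab z = 62 to 105 mm). Origin: middle of its lower edge; x along the width, y square to the flat faces, z up to the tab. Stands loose in a rack slot of the drawer and stays there
- stand: fixed stand of the inspection camera: steel foot 120 x 120 mm and a post, carrying the camera's pivot 330 mm above the table. Origin on the table right under the pivot; its -x side is where the camera looks
- camera: head of the inspection camera: white box 70 x 70 x 60 mm with a blue ring and a black lens, on a stiff pivot, tilted down 15 to 35 degrees (differs each time). Origin: the pivot, in the middle of the box. The lens looks along its -x axis (y is level); the lens front is 60 mm from the origin
- lens (a point): middle of the lens front, 60 mm to the -x side of the camera's origin
- focus (a point): unmarked point in the air, on the lens axis 180 mm in front of the lens, where the middle of the sample's body belongs
- glue: yellow glue bottle, 60 mm wide, 170 mm tall; loose on the bench, to be left alone. Origin at the underside
- tape: blue tape roll lying flat, 100 mm wide, 25 mm tall; loose on the bench, to be left alone. Origin at the underside
- sander: sanding block of cork with a red top, 110 x 65 x 33 mm; loose on the bench, to be left alone. Origin at the underside
- mallet: hammer lying down, 270 mm long; loose on the bench, to be left alone. Origin at the underside
- brush: brush lying down, 200 mm long; loose on the bench, to be left alone. Origin at the underside

How it is judged:
On the way, in this order (a step that is already met when the one before it is completed fails the run):
1. the drawer is pulled out to its stop with all three samples in their slots (value of joint drawer above 0.143 m and z of walnut in the frame of cabinet between 0.012 and 0.04 m and angle between each of walnut, maple, cherry's own z axis and vertical below 0.25 rad and x of each of walnut, maple, cherry in the frame of cabinet below -0.17 m and z of maple in the frame of cabinet between 0.012 and 0.04 m and z of cherry in the frame of cabinet between 0.012 and 0.04 m), for 0.2 s.
2. the walnut sample is lifted clear of the rack by the gripper, the drawer still out (height (world z) of walnut above 0.065 m and contact force between walnut and the fingers above 0.5 N and contact force between walnut and cabinet below 0.2 N and value of joint drawer above 0.135 m), for 0.1 s.
At the end, for the whole second after the job is handed in: Gripper holds walnut still, nothing else touching it: body centre within 25 mm of 180 mm before the lens, face square and width level within 0.2 rad, tab up; drawer out 135 mm or more; maple, cherry in their slots; lens moved under 15 mm, other things under 30 mm (distance between walnut_face and focus below 0.025 m and angle between the y axis of walnut and the x axis of camera, either way round below 0.2 rad and angle between walnut's own x axis and vertical between 1.3708 and 1.7708 rad and angle between walnut's own z axis and vertical below 1 rad and height (world z) of walnut_face above 0.1 m and contact force between walnut and the fingers above 0.5 N and linear speed of walnut below 0.02 m/s and angular speed of walnut below 0.2 rad/s and contact force between walnut and cabinet below 0.2 N and contact force between walnut and stand below 0.2 N and contact force between walnut and maple below 0.2 N and contact force between walnut and cherry below 0.2 N and value of joint drawer above 0.135 m and z of maple in the frame of cabinet between 0.012 and 0.04 m and angle between each of maple, cherry's own z axis and vertical below 0.25 rad and x of each of maple, cherry in the frame of cabinet below -0.17 m and z of cherry in the frame of cabinet between 0.012 and 0.04 m and distance of lens from where it was at the start of the episode below 0.015 m and distance of each of glue, tape, sander, mallet, brush from where it was at the start of the episode below 0.03 m); the arm keeps its last pose, push and grip.
It fails at once if another thing on the bench is shifted by more than 30 mm (distance of any of glue, tape, sander, mallet, brush from where it was at the start of the episode above 0.03 m).
It fails at once if the camera is knocked out of its setting (lens moved more than 15 mm) (distance of lens from where it was at the start of the episode above 0.015 m).
It fails at once if maple or cherry is pulled out of its slot (z of any of maple, cherry in the frame of cabinet above 0.045 m).
It also fails if it takes over 53 s, if anything falls off the work surface, if the arm or the gripper's body presses on something with over 40 N, if the wrist force passes 120 N, or if a joint passes its speed limit or range.

## Working session

There is one attempt and no reset: what is moved stays moved. The work goes in short steps, Python scripts to look and compute and a tool call to move; the robot and the scene stay as the last step left them, time stands still between calls to the robot, and variables do not carry over. Pictures are saved under pics/ and viewed, about 8 in all and at most 12, crops included, and the job is handed in when it is done.

Besides the shell and the picture viewer there is one more tool, called after "Emit:" by a JSON object that holds its "fn" and its "kwargs", one argument or row to a line. play_rows: Moves the arm, as the interface text tells. Its arguments: {"type":"object","properties":{"rows":{"type":"string"},"squeeze":{"type":"number"}},"required":["rows"]}

```bash
mkdir -p pics
python3 - <<'E'
from rig import readout, imaging
import cv2,numpy as np
o=readout.get_obs();print(o['time'],o['position'],o['tool_rot'],o['grip_width'])
for n in("scene","side"):
    cv2.imwrite(f'pics/{n}0.png',imaging.camera(n)); i=imaging.camera_info(n);print(n,np.round(i['K'],1).tolist(),np.round(i['world_to_cam'],3).tolist())
E
```

```text
0.0 [ 0.26365309 -0.56586797  0.22156737] [ 0.38059851  0.5968354  -0.37957089  0.59569977] 0.08711069806602505
scene [[433.4, 0.0, 320.7], [0.0, 433.4, 238.4], [0.0, 0.0, 1.0]] [[-0.861, 0.509, -0.004, 0.492], [0.474, 0.798, -0.372, -0.168], [-0.186, -0.322, -0.928, 1.537], [0.0, 0.0, 0.0, 1.0]]
side [[617.4, 0.0, 315.7], [0.0, 617.4, 237.2], [0.0, 0.0, 1.0]] [[0.646, -0.763, 0.009, -0.407], [-0.687, -0.587, -0.428, 0.455], [0.332, 0.27, -0.904, 1.71], [0.0, 0.0, 0.0, 1.0]]
```

View pics/scene0.png

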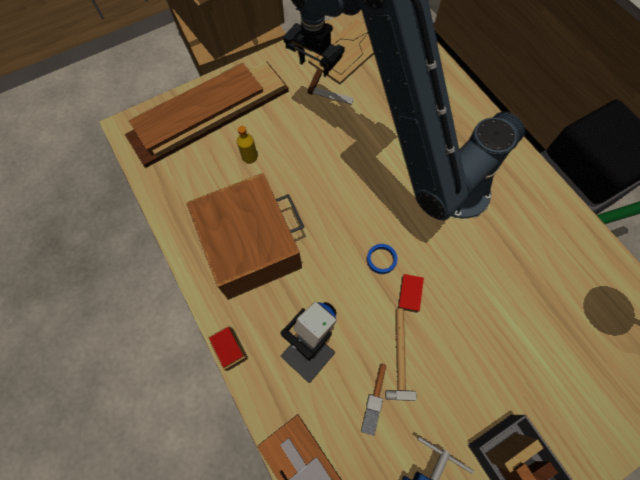

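View pics/side0.png

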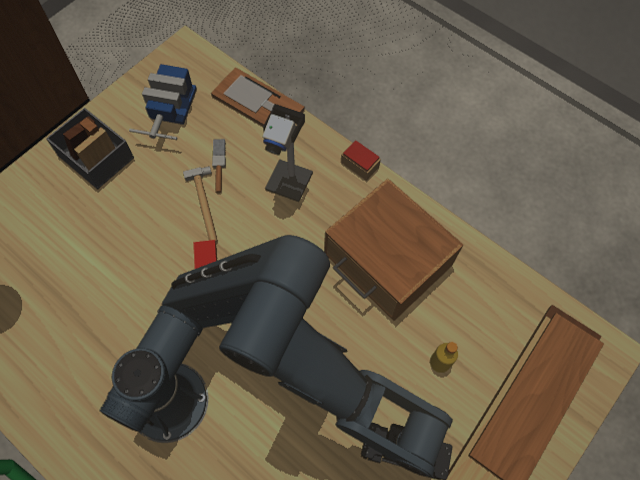

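```bash
cat > h.py <<'E'
import cv2,numpy as np
from rig import readout, imaging
def ray(n,uv,info=None):
    i=info or imaging.camera_info(n);R=np.array(i['world_to_cam']);K=np.array(i['K'])
    d=R[:3,:3].T@np.linalg.inv(K)@np.array([uv[0],uv[1],1.]);c=-R[:3,:3].T@R[:3,3];return c,d/np.linalg.norm(d)
def plane(n,uv,z,info=None):
    c,d=ray(n,uv,info);return c+d*(z-c[2])/d[2]
def tri(a,b):
    (c1,d1),(c2,d2)=a,b
    s=np.linalg.lstsq(np.c_[d1,-d2],c2-c1,rcond=None)[0]
    p,q=c1+s[0]*d1,c2+s[1]*d2;return (p+q)/2,np.linalg.norm(p-q)
def proj(n,p,info=None):
    i=info or imaging.camera_info(n);R=np.array(i['world_to_cam']);q=np.array(i['K'])@(R[:3,:3]@np.array(p)+R[:3,3]);return q[:2]/q[2]
E
python3 - <<'E'
from h import *
a=cv2.imread('pics/scene0.png');b=cv2.imread('pics/side0.png')
f=lambda im,x,y,w,h,s:cv2.resize(im[y:y+h,x:x+w],None,fx=s,fy=s,interpolation=cv2.INTER_CUBIC)
A=f(a,270,285,80,100,3.75);B=f(b,250,95,80,100,3.75)
C=f(a,180,165,133,133,3);D=f(b,320,175,133,133,3)
top=np.hstack([np.pad(cv2.resize(f(a,276,295,66,50,6),(396,300)),((0,0),(0,4),(0,0))),f(b,255,97,66,50,6)])
bot=cv2.resize(np.hstack([f(a,180,165,150,138,2),f(b,320,175,150,138,2)]),(600,276))
cv2.imwrite('pics/c1.png',np.vstack([np.pad(top,((0,0),(0,800-top.shape[1]),(0,0))),np.pad(bot,((0,0),(0,200),(0,0)))]))
S=[(187,206),(263,175),(300,253),(224,286)]
for u in S: print('scene',plane('scene',u,.155).round(3))
for u in [(389,181),(462,245),(398,305),(325,235)]: print('side',plane('side',u,.155).round(3))
E
```

```text
scene [ 0.849 -0.347  0.155]
scene [ 0.594 -0.324  0.155]
scene [ 0.623 -0.033  0.155]
scene [ 0.862 -0.057  0.155]
side [ 0.874 -0.076  0.155]
side [ 0.842 -0.361  0.155]
side [ 0.581 -0.331  0.155]
side [ 0.614 -0.046  0.155]
```

View pics/c1.png

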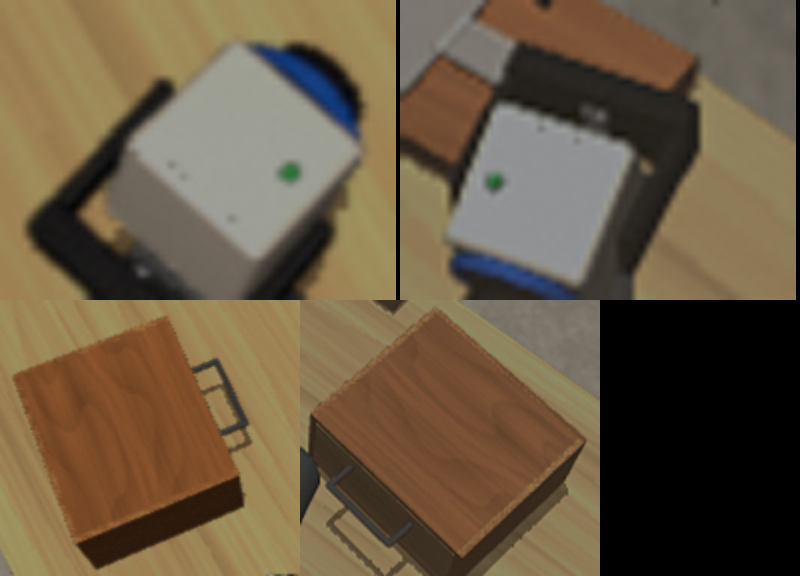

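Run:
```python
from h import *
for n,L in (('scene',[(218.5,285.5),(186.5,202.5),(263.5,173.5),(300.5,251.5)]),('side',[(386.5,180),(462,245),(400,303),(325.5,231.5)])):
    P=np.array([plane(n,u,.155) for u in L]); r=cv2.minAreaRect((P[:,:2]*1000).astype(np.float32))
    print(n,P[:,:2].round(3).tolist(),r,P.mean(0).round(4), [np.degrees(np.arctan2(*(a)[[1,0]])).round(1) for a in (P[0]-P[3],P[1]-P[2])],[np.degrees(np.arctan2(*(a)[[1,0]])).round(1) for a in (P[3]-P[2],P[0]-P[1])])
for n,L in (('scene',[(288.5,195.5),(303,228.5)]),('side',[(365.5,296),(335,267.5)])):
    print('handle',n,[plane(n,u,.115).round(4).tolist() for u in L])
S=[(336,320),(316,302.2),(317.7,338.3),(297.7,320)];D=[(263,137),(285,144.2),(272.5,114),(294,122)]
Q=[]
for s,d in zip(S,D):
    p,e=tri(ray('scene',s),ray('side',d));Q.append(p);print('head',p.round(4),round(e,4))
Q=np.array(Q)
f=(Q[0]+Q[1]-Q[2]-Q[3])/2;y=(Q[0]-Q[1]+Q[2]-Q[3])/2
print('fwd',f,np.linalg.norm(f),'tilt',np.degrees(np.arcsin(-f[2]/np.linalg.norm(f))),'y',y,np.linalg.norm(y),'az',np.degrees(np.arctan2(f[1],f[0])),'top c',Q.mean(0))
```

```text
scene [[0.875, -0.067], [0.845, -0.359], [0.59, -0.328], [0.62, -0.037]] ((732.247314453125, -197.98617553710938), (298.3056640625, 257.1016540527344), 84.16505432128906) [ 0.7324 -0.1977  0.155 ] [np.float64(-6.7), np.float64(-6.9)] [np.float64(84.2), np.float64(84.2)]
side [[0.872, -0.069], [0.842, -0.361], [0.589, -0.332], [0.623, -0.04]] ((732.7741088867188, -200.5039520263672), (294.31329345703125, 254.81646728515625), 83.34378051757812) [ 0.7318 -0.2004  0.155 ] [np.float64(-6.6), np.float64(-6.7)] [np.float64(83.3), np.float64(84.1)]
handle scene [[0.5519, -0.238, 0.115], [0.5692, -0.1131, 0.115]]
handle side [[0.5577, -0.2415, 0.115], [0.5688, -0.1218, 0.115]]
head [0.6594 0.2194 0.3402] 0.0024
head [0.6793 0.158  0.3421] 0.004
head [0.7202 0.2376 0.365 ] 0.0025
head [0.7392 0.1772 0.3627] 0.0036
fwd [-0.06034393 -0.01867385 -0.02269028] 0.06711893642630154 tilt 19.75876673957863 y [-0.01943377  0.06089053  0.0001856 ] 0.06391684317232783 az -162.80495608537962 top c [0.69951944 0.19804105 0.35248644]
```

```bash
cat >> h.py <<'E'
from scipy.spatial.transform import Rotation as Ro
def plan(xdir,zdir,tcp):
    o=readout.get_obs();R0=Ro.from_quat(o['tool_rot']);p=np.array(o['position'])
    x=np.array(xdir,float);x/=np.linalg.norm(x);z=np.array(zdir,float);z-=x*(z@x);z/=np.linalg.norm(z)
    print('t',round(o['time'],2),'p',p.round(4),'q',np.round(o['q'],2),'F',np.round(o['ft_force'],1),'w',round(o['grip_width'],4))
    print('tool x',R0.as_matrix()[:,0].round(3),'z',R0.as_matrix()[:,2].round(3))
    for s in(1,-1):
        R=Ro.from_matrix(np.c_[x,np.cross(s*z,x),s*z]);d=np.array(tcp)-p
        print('z sign',s,'rotvec',(R0.inv()*R).as_rotvec().round(4),'shift after',(R.inv().apply(d)*1000).round(1),'shift before',(R0.inv().apply(d)*1000).round(1))
E
python3 - <<'E'
from h import *
cx=np.array([np.cos(np.radians(-6.5)),np.sin(np.radians(-6.5)),0])
h=np.array([.732,-.199,0])-cx*.176;print('handle',h)
plan([0,0,-1],cx,[h[0],h[1],.22])
print('glue',plane('scene',(249,158),.02),plane('side',(445,367),.02))
E
```

```text
handle [ 0.55713135 -0.17907623  0.        ]
t 0.1 p [ 0.2637 -0.5659  0.2217] q [-1.31  0.53  1.43 -0.    1.18 -0.18] F [-0.5 -0.5 -0.1] w 0.0868
tool x [-0.001  0.002 -1.   ] z [ 0.422 -0.907 -0.002]
z sign 1 rotvec [-1.0215 -0.0016 -0.0013] shift after [  1.7 417.6 247.8] shift before [   2.2  429.3 -226.8]
z sign -1 rotvec [ 2.1201e+00 -1.5000e-03  1.8000e-03] shift after [   1.7 -417.6 -247.8] shift before [   2.2  429.3 -226.8]
glue [ 0.58296231 -0.49093359  0.02      ] [ 0.56891617 -0.52769835  0.02      ]
```

Emit:
{"fn": "play_rows", "kwargs": {
  "rows": "0 0 0 0 33 -17.5 0.54;0 0 0 0 33 -17.5 0.54;0 0 0 0 33 -17.5 0.54;0 0 0 0 33 -17.5 0.54;0 0 0 0 33 -17.5 0.54;0 0 0 0 33 -17.5 0.54;0 0 0 0 33 -17.5 0.54;0 0 0 0 33 -17.5 0.54"
}}

```text
time: 0.77
position: [0.4447, -0.3264, 0.2222]
tool_rot: [0.38, 0.597, -0.38, 0.596]
ft_force: [0.7, -0.3, 0.4]
grip_width: 0.0439
```

Emit:
{"fn": "play_rows", "kwargs": {
  "rows": "0 0 0 0 33 -17.5 0.54;0 0 0 0 33 -17.5 0.54;0 0 0 0 33 -17.5 0.54;0 0 0 0 33 -17.5 0.54;0 0 0 0 33 -17.5 0.54;-0.11 0 0 0 0 0 0.54;-0.11 0 0 0 0 0 0.54;-0.11 0 0 0 0 0 0.54"
}}

```text
time: 1.43
position: [0.5569, -0.1779, 0.222]
tool_rot: [0.274, 0.652, -0.274, 0.651]
ft_force: [0.6, -0.0, -0.2]
grip_width: 0.0398
```

Emit:
{"fn": "play_rows", "kwargs": {
  "rows": "-0.11 0 0 0 0 0 0.54;-0.11 0 0 0 0 0 0.54;-0.11 0 0 0 0 0 0.54;-0.11 0 0 0 0 0 0.54;-0.11 0 0 0 0 0 0.54;-0.11 0 0 0 0 0 0.54;-0.0315 0 0 0 0 0 0.54;0 0 0 0 0 0 0.54"
}}

```text
time: 2.1
position: [0.5564, -0.179, 0.2221]
tool_rot: [0.04, 0.706, -0.04, 0.706]
ft_force: [0.4, 0.1, -0.5]
grip_width: 0.0402
```

Run:
```python
from h import *
cx=np.array([np.cos(np.radians(-6.5)),np.sin(np.radians(-6.5)),0])
h=np.array([.732,-.199,0])-cx*.176
plan([0,0,-1],cx,[h[0],h[1],.105])
i=imaging.camera_info('wrist');cv2.imwrite('pics/w1.png',imaging.camera('wrist'))
print('expected bar ends',[proj('wrist',[*(h+s*.055*np.array([-cx[1],cx[0],0]))[:2],.115],i) for s in(-1,1)])
print(np.round(i['K'],1).tolist(),np.round(i['world_to_cam'],3).tolist())
```

```text
t 2.1 p [ 0.5564 -0.179   0.2221] q [-0.5   0.47  1.54  0.    1.13 -0.39] F [ 0.4  0.1 -0.5] w 0.0402
tool x [-0.001  0.001 -1.   ] z [ 0.994 -0.113 -0.001]
z sign 1 rotvec [ 0.0004 -0.001  -0.0004] shift after [117.1   0.    0.7] shift before [117.1  -0.    0.9]
z sign -1 rotvec [-3.1412e+00  7.0000e-04 -1.6000e-03] shift after [117.1  -0.   -0.7] shift before [117.1  -0.    0.9]
expected bar ends [array([312.2536164 , 298.22618677]), array([312.72959855, 171.81109192])]
[[336.9, 0.0, 310.6], [0.0, 336.9, 240.8], [0.0, 0.0, 1.0]] [[0.994, -0.111, -0.001, -0.572], [-0.106, -0.947, 0.302, -0.147], [-0.035, -0.3, -0.953, 0.356], [0.0, 0.0, 0.0, 1.0]]
```

View pics/w1.png

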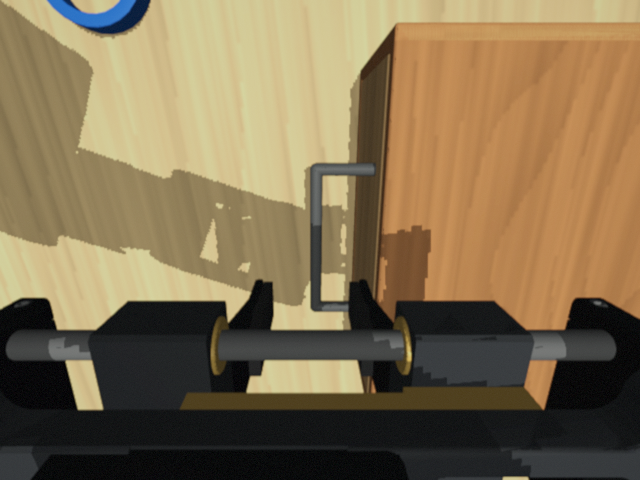

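Emit:
{"fn": "play_rows", "kwargs": {
  "rows": "0 0 0 0 0 4 0.54;0 0 0 25 0 0 0.54;0 0 0 25 0 0 0.54;0 0 0 25 0 0 0.54;0 0 0 20 0 0 0.54;0 0 0 12 0 0 0.54;0 0 0 10 0 0 0.54;0 0 0 0 0 0 0.54"
}}

```text
time: 2.82
position: [0.5597, -0.1791, 0.1034]
tool_rot: [0.041, 0.707, -0.04, 0.705]
ft_force: [-0.4, 0.6, -0.4]
grip_width: 0.04
```

Emit:
{"fn": "play_rows", "kwargs": {
  "rows": "0 0 0 0 0 0 0.95;0 0 0 0 0 0 0.95;0 0 0 0 0 0 0.95;0 0 0 0 0 0 0.95;0 0 0 0 0 0 0.95;0 0 0 0 0 0 0.95",
  "squeeze": 25
}}

```text
time: 3.32
position: [0.5603, -0.1797, 0.1061]
tool_rot: [0.04, 0.706, -0.04, 0.706]
ft_force: [-0.5, -0.6, 2.8]
grip_width: 0.009
```

Emit:
{"fn": "play_rows", "kwargs": {
  "rows": "0 0 0 0 0 -4 0.95;0 0 0 0 0 -8 0.95;0 0 0 0 0 -11 0.95;0 0 0 0 0 -11 0.95;0 0 0 0 0 -11 0.95;0 0 0 0 0 -11 0.95;0 0 0 0 0 -11 0.95;0 0 0 0 0 -11 0.95"
}}

```text
time: 3.98
position: [0.4837, -0.171, 0.1062]
tool_rot: [0.04, 0.705, -0.041, 0.707]
ft_force: [3.3, 0.4, 1.2]
grip_width: 0.009
```

Emit:
{"fn": "play_rows", "kwargs": {
  "rows": "0 0 0 0 0 -11 0.95;0 0 0 0 0 -11 0.95;0 0 0 0 0 -11 0.95;0 0 0 0 0 -11 0.95;0 0 0 0 0 -10 0.95;0 0 0 0 0 -8 0.95;0 0 0 0 0 -6 0.95;0 0 0 0 0 -3 0.95"
}}

```text
time: 4.65
position: [0.4121, -0.1629, 0.1061]
tool_rot: [0.04, 0.706, -0.04, 0.706]
ft_force: [2.8, 2.0, 5.6]
grip_width: 0.0092
```

Emit:
{"fn": "play_rows", "kwargs": {
  "rows": "0 0 0 0 0 -2 0.95;0 0 0 0 0 -1 0.95;0 0 0 0 0 0 0.95;0 0 0 0 0 0 0.95"
}}

```text
time: 4.98
position: [0.4113, -0.1628, 0.1061]
tool_rot: [0.04, 0.704, -0.041, 0.707]
ft_force: [5.4, 3.3, 4.3]
grip_width: 0.009
```

Emit:
{"fn": "play_rows", "kwargs": {
  "rows": "0 0 0 0 0 1 0.6;0 0 0 0 0 0 0.6;0 0 0 0 0 0 0.6;0 0 0 0 0 0 0.6;0 0 0 -15 0 0 0.6;0 0 0 -30 0 0 0.6;0 0 0 -40 0 0 0.6;0 0 0 -40 0 0 0.6"
}}

```text
time: 5.65
position: [0.4091, -0.1618, 0.2309]
tool_rot: [0.041, 0.707, -0.039, 0.704]
ft_force: [1.2, -1.2, 0.4]
grip_width: 0.0346
```

Emit:
{"fn": "play_rows", "kwargs": {
  "rows": "0 0 0 -25 -10 20 0.6;0 0 0 0 -20 20 0.6;0 0 0 0 -20 20 0.6;0 0 0 0 -20 0 0.6;0 0 0 0 -20 0 0.6;0 0 0 0 0 0 0.6"
}}

```text
time: 6.15
position: [0.4599, -0.2622, 0.2551]
tool_rot: [0.04, 0.706, -0.042, 0.706]
ft_force: [0.7, -0.1, 0.0]
grip_width: 0.0346
```

Run:
```python
from h import *
th=np.radians(-6.5);cx=np.array([np.cos(th),np.sin(th),0]);cy=np.array([-cx[1],cx[0],0]);o=np.array([.735,-.199,0])
plan([0,0,-1],cy,o-cx*.215+[0,0,.25])
i=imaging.camera_info('wrist');im=imaging.camera('wrist');cv2.imwrite('pics/w2.png',im)
np.save('w2.npy',i['world_to_cam'])
print('tabs',[proj('wrist',o-cx*.215+cy*s*.08+[0,0,.129],i).round() for s in(-1,0,1)])
```

```text
t 6.15 p [ 0.4599 -0.2622  0.2551] q [-0.73  0.36  1.63 -0.    1.15 -0.61] F [ 0.7 -0.1  0. ] w 0.0346
tool x [-0.001 -0.002 -1.   ] z [ 0.993 -0.116 -0.   ]
z sign 1 rotvec [-1.5733e+00 -1.8000e-03  1.3000e-03] shift after [  5.1 -51.2  93.9] shift before [ 4.9 94.1 51. ]
z sign -1 rotvec [1.5683e+00 1.3000e-03 1.8000e-03] shift after [  5.1  51.2 -93.9] shift before [ 4.9 94.1 51. ]
tabs [array([370., 217.]), array([375., 120.]), array([382.,   3.])]
```

View pics/w2.png

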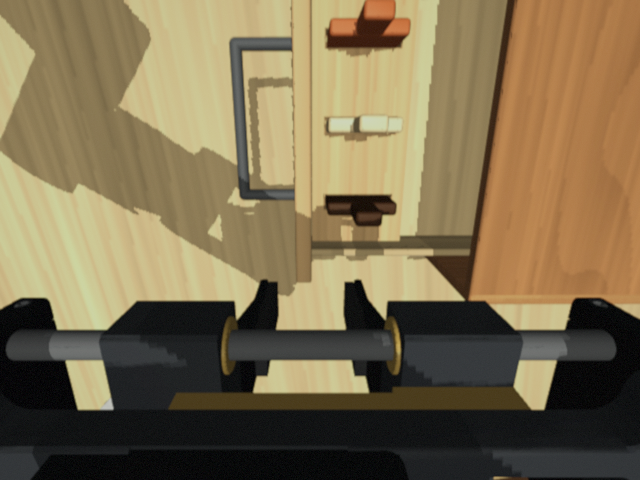

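Emit:
{"fn": "play_rows", "kwargs": {
  "rows": "-0.121 0 0 0 0 0 0.54;-0.121 0 0 0 0 0 0.54;-0.121 0 0 0 0 0 0.54;-0.121 0 0 0 0 0 0.54;-0.121 0 0 0 0 0 0.54;-0.121 0 0 0 0 0 0.54;-0.121 0 0 0 0 0 0.54;-0.121 0 0 0 0 0 0.54"
}}

```text
time: 6.87
position: [0.4593, -0.2571, 0.2551]
tool_rot: [-0.294, 0.643, 0.296, 0.642]
ft_force: [0.1, -0.2, -0.0]
grip_width: 0.0401
```

Emit:
{"fn": "play_rows", "kwargs": {
  "rows": "-0.121 0 0 0 0 0 0.54;-0.121 0 0 0 0 0 0.54;-0.121 0 0 0 0 0 0.54;-0.121 0 0 0 0 0 0.54;-0.121 0 0 0 0 0 0.54;0 0 0 0 0 0 0.54"
}}

```text
time: 7.37
position: [0.4594, -0.2573, 0.2551]
tool_rot: [-0.471, 0.526, 0.473, 0.526]
ft_force: [1.0, -0.1, 0.3]
grip_width: 0.04
```

Run:
```python
from h import *
th=np.radians(-6.5);cx=np.array([np.cos(th),np.sin(th),0]);cy=np.array([-cx[1],cx[0],0]);o=np.array([.735,-.199,0])
w=o-cx*.215-cy*.08;print(w)
plan([0,0,-1],cy,w+[0,0,.19])
i={'K':imaging.camera_info('wrist')['K'],'world_to_cam':np.load('w2.npy')}
im=cv2.imread('pics/w2.png');hsv=cv2.cvtColor(im,cv2.COLOR_BGR2HSV)
cv2.imwrite('pics/w2z.png',cv2.resize(im[185:235,315:405],None,fx=8,fy=8,interpolation=cv2.INTER_CUBIC))
for u in [(355,204),(382,204),(357,224),(380,224)]: print(u,plane('wrist',u,.129,i).round(4))
for s in((-1,-1),(-1,1),(1,-1),(1,1)): print(proj('wrist',w+cx*.012*s[0]+cy*.007*s[1]+[0,0,.129],i).round(1))
```

```text
[ 0.51232579 -0.25414706  0.        ]
t 7.37 p [ 0.4594 -0.2573  0.2551] q [-0.72  0.36  1.64  0.    1.15 -2.19] F [ 1.  -0.1  0.3] w 0.04
tool x [-0.001  0.002 -1.   ] z [0.108 0.994 0.001]
z sign 1 rotvec [ 0.0047  0.0014 -0.0016] shift after [ 65.1 -52.3   9.1] shift before [ 65.1 -52.4   8.7]
z sign -1 rotvec [-3.1369e+00  2.5000e-03  2.2000e-03] shift after [65.1 52.3 -9.1] shift before [ 65.1 -52.4   8.7]
(355, 204) [ 0.5001 -0.2413  0.129 ]
(382, 204) [ 0.5233 -0.244   0.129 ]
(357, 224) [ 0.5006 -0.2594  0.129 ]
(380, 224) [ 0.5207 -0.2617  0.129 ]
[355.9 224.5]
[356.6 209. ]
[383.2 224.5]
[384.2 208.9]
```

View pics/w2z.png

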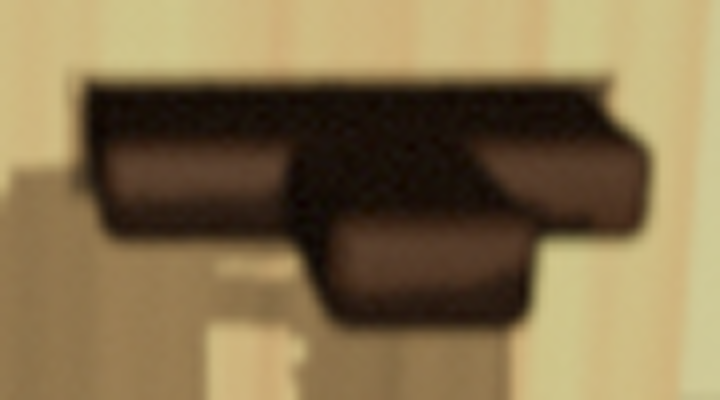

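Emit:
{"fn": "play_rows", "kwargs": {
  "rows": "0 0 0 0 -25 3.7 0.54;0 0 0 0 -26 3.8 0.54;0 0 0 30 0 0 0.54;0 0 0 35 0 0 0.54;0 0 0 35 0 0 0.54;0 0 0 30 0 0 0.54;0 0 0 20 0 0 0.54;0 0 0 13 0 0 0.54"
}}

```text
time: 8.03
position: [0.5097, -0.2548, 0.0896]
tool_rot: [-0.468, 0.528, 0.473, 0.527]
ft_force: [-1.0, 0.2, -0.5]
grip_width: 0.04
```

Emit:
{"fn": "play_rows", "kwargs": {
  "rows": "0 0 0 0 0 0 0.54;0 0 0 0 0 0 0.7;0 0 0 0 0 0 0.8;0 0 0 0 0 0 0.95;0 0 0 0 0 0 0.95;0 0 0 0 0 0 0.95;0 0 0 0 0 0 0.95",
  "squeeze": 20
}}

```text
time: 8.62
position: [0.5121, -0.2573, 0.0936]
tool_rot: [-0.472, 0.527, 0.471, 0.527]
ft_force: [-0.1, 0.9, 3.3]
grip_width: 0.0139
```

Emit:
{"fn": "play_rows", "kwargs": {
  "rows": "0 0 0 -4 0 0 0.95;0 0 0 -8 0 0 0.95;0 0 0 -10 0 0 0.95;0 0 0 -12 0 0 0.95;0 0 0 -15 0 0 0.95;0 0 0 -20 0 0 0.95;0 0 0 -25 0 0 0.95;0 0 0 -25 0 0 0.95"
}}

```text
time: 9.28
position: [0.5112, -0.2567, 0.2131]
tool_rot: [-0.471, 0.527, 0.472, 0.527]
ft_force: [0.6, -0.2, -1.2]
grip_width: 0.014
```

Emit:
{"fn": "play_rows", "kwargs": {
  "rows": "0 0 0 -25 0 0 0.95;0 0 0 -25 0 0 0.95;0 0 0 -25 0 0 0.95;0 0 0 -15 0 0 0.95;0 0 0 -8 0 0 0.95;0 0 0 0 0 0 0.95"
}}

```text
time: 9.78
position: [0.5123, -0.2575, 0.3123]
tool_rot: [-0.473, 0.527, 0.47, 0.527]
ft_force: [-0.1, 0.1, -0.2]
grip_width: 0.0139
```

Run:
```python
from h import *
o=readout.get_obs();print(o['time'],o['position'],o['grip_width'],o['ft_force'])
b=imaging.camera('side');a=imaging.camera('scene');cv2.imwrite('pics/side2.png',b);cv2.imwrite('pics/scene2.png',a)
f=lambda im,x,y,w,h,s:cv2.resize(im[y:y+h,x:x+w],None,fx=s,fy=s,interpolation=cv2.INTER_CUBIC)
cv2.imwrite('pics/c2.png',np.hstack([f(a,270,290,80,100,5),f(b,250,100,80,100,5)]))
```

```text
9.7833 [ 0.51234674 -0.25752679  0.31233684] 0.013933251967080935 [-0.0905296   0.06489948 -0.15787404]
```

View pics/c2.png

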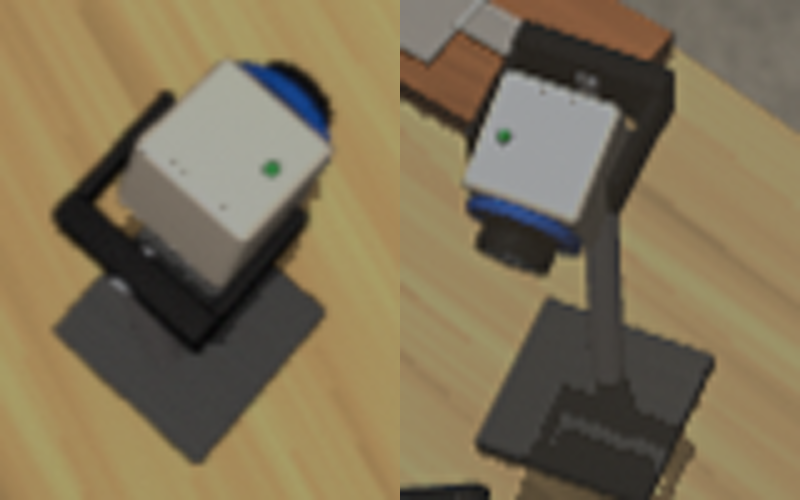

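View pics/side2.png

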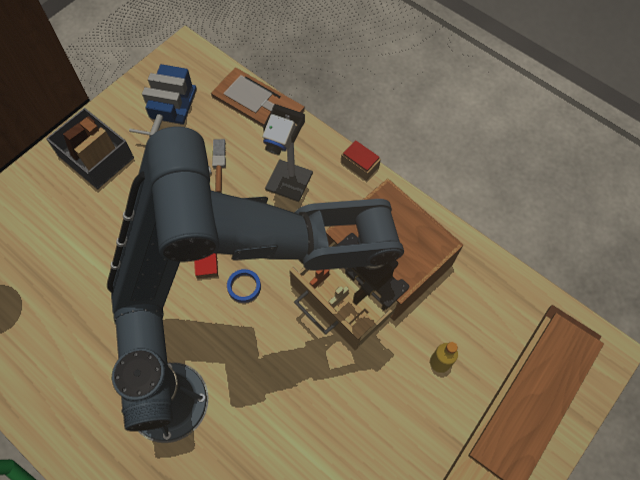

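Run:
```python
from h import *
F=np.array([plane('side',u,.01) for u in [(280,159.6),(312.8,172),(299,199.4),(265.6,188.4)]])
print('foot side',F.round(4).tolist(),F.mean(0),'az',[np.degrees(np.arctan2(*(F[a]-F[b])[[1,0]])) for a,b in((3,0),(2,1))],np.linalg.norm(np.diff(F,axis=0),axis=1))
G=np.array([plane('scene',u,.01) for u in [(280.6,355.4),(309.6,382.8),(335.2,352.4)]]);print('scene',G.round(4).tolist(),(G[0]+G[2])/2,np.linalg.norm(np.diff(G,axis=0),axis=1),np.degrees(np.arctan2(*(G[2]-G[1])[[1,0]])))
S=[(336,319),(315.6,302),(317,338),(297.4,319.6)];D=[(263,137.4),(285.6,144.4),(272.4,114.4),(294.4,120.6)]
# least squares fit: pivot z=.33, size known; params x,y,az,tilt
from scipy.optimize import least_squares
def pts(v):
    x,y,az,t=v;d=np.array([np.cos(az)*np.cos(t),np.sin(az)*np.cos(t),-np.sin(t)]);l=np.array([-np.sin(az),np.cos(az),0]);n=np.cross(d,l)
    n=n if n[2]>0 else -n;p=np.array([x,y,.33]);l=l if l[1]>0 else -l
    return [p+d*a*.035+l*b*.035+n*.03 for a,b in((1,1),(1,-1),(-1,1),(-1,-1))],p,d,l,n
I={k:imaging.camera_info(k) for k in('scene','side')}
def r(v,w=(1,1)):
    P=pts(v)[0];return np.r_[w[0]*np.array([proj('scene',p,I['scene'])-s for p,s in zip(P,S)]).ravel(),w[1]*np.array([proj('side',p,I['side'])-s for p,s in zip(P,D)]).ravel()]
for w in((1,1),(1,.01),(.01,1)):
    q=least_squares(r,[.705,.2,-2.84,.35],args=(w,));_,p,d,l,n=pts(q.x)
    print(w,q.x[:2].round(4),np.degrees(q.x[2:]).round(2),'rms',np.sqrt(np.mean(r(q.x)**2)).round(2),'lens',(p+.06*d).round(4),'focus',(p+.24*d).round(4),'lens side px',proj('side',p+.06*d,I['side']).round(1))
```

```text
foot side [[0.7842, 0.2859, 0.01], [0.8184, 0.1728, 0.01], [0.7119, 0.1402, 0.01], [0.6724, 0.2485, 0.01]] [0.74671636 0.21188716 0.01      ] az [np.float64(-161.49216938144932), np.float64(-162.97341787641622)] [0.11813521 0.11133806 0.11524552]
scene [[0.8176, 0.1756, 0.01], [0.7814, 0.2892, 0.01], [0.67, 0.2527, 0.01]] [0.74382824 0.2141477  0.01      ] [0.11922003 0.11717031] -161.84549442158973
(1, 1) [0.7106 0.2006] [-161.83   23.79] rms 1.15 lens [0.6584 0.1835 0.3058] focus [0.5019 0.1322 0.2332] lens side px [272.8 151.5]
(1, 0.01) [0.7101 0.202 ] [-162.21   23.09] rms 1.24 lens [0.6575 0.1852 0.3065] focus [0.4999 0.1346 0.2359] lens side px [272.1 151.3]
(0.01, 1) [0.7056 0.1963] [-160.04   15.23] rms 1.61 lens [0.6512 0.1766 0.3142] focus [0.488  0.1173 0.267 ] lens side px [272.8 152.9]
```

```bash
cat > foc.py <<'E'
from h import *
def foc(pv,az,t,dist,grip=.0386):
    az,t=np.radians([az,t]);d=np.array([np.cos(az)*np.cos(t),np.sin(az)*np.cos(t),-np.sin(t)])
    n=np.array([np.cos(az)*np.sin(t),np.sin(az)*np.sin(t),np.cos(t)])
    C=np.array(pv)+d*dist;T=C+n*grip;print('C',C.round(4),'TCP',T.round(4));plan(-n,-d,T)
E
python3 -c "
from foc import *
foc([.709,.2005,.33],-162,21,.30)"
```

```text
C [0.4426 0.114  0.2225] TCP [0.4295 0.1097 0.2585]
t 9.88 p [ 0.5111 -0.2566  0.3092] q [-0.66  0.37  1.46  0.    1.32 -2.12] F [-0.2  0.1 -1.2] w 0.0138
tool x [-0.001  0.001 -1.   ] z [0.111 0.994 0.   ]
z sign 1 rotvec [ 1.1317 -0.3254 -0.2107] shift after [ 60.1 373.6  15. ] shift before [ 50.9 121.8 354.9]
z sign -1 rotvec [-1.9706  0.2365 -0.3652] shift after [  60.1 -373.6  -15. ] shift before [ 50.9 121.8 354.9]
```

Emit:
{"fn": "play_rows", "kwargs": {
  "rows": "0 0 0 0 5 15 0.95;0 0 0 0 10 30 0.95;0 0 0 0 10 30 0.95;0 0 0 0 10 30 0.95;0 0 0 0 10 30 0.95;0 0 0 0 10 30 0.95;0 0 0 0 10 30 0.95;0 0 0 0 10 30 0.95"
}}

```text
time: 10.55
position: [0.4598, -0.0225, 0.3081]
tool_rot: [-0.47, 0.528, 0.473, 0.526]
ft_force: [0.6, -0.5, -0.5]
grip_width: 0.0136
```

Emit:
{"fn": "play_rows", "kwargs": {
  "rows": "0 0 0 0 10 30 0.95;0 0 0 0 12 30 0.95;0 0 0 0 10 30 0.95;0 0 0 0 8 25 0.95;0 0 0 0 7 15 0.95;0.057 -0.0165 -0.0105 0 0 0 0.95;0.0849 -0.0244 -0.0158 0 0 0 0.95;0.1132 -0.0325 -0.0211 0 0 0 0.95"
}}

```text
time: 11.22
position: [0.4282, 0.1108, 0.3081]
tool_rot: [-0.394, 0.553, 0.405, 0.613]
ft_force: [0.1, -0.8, -1.3]
grip_width: 0.014
```

Emit:
{"fn": "play_rows", "kwargs": {
  "rows": "0.1 -0.0285 -0.0185 0 0 0 0.95;0.1 -0.0285 -0.0185 0 0 0 0.95;0.1 -0.0285 -0.0185 0 0 0 0.95;0.1 -0.0285 -0.0185 0 0 0 0.95;0.1 -0.0285 -0.0185 0 0 0 0.95;0.1 -0.0285 -0.0185 0 0 0 0.95;0.1 -0.0285 -0.0185 0 0 0 0.95;0.1 -0.0285 -0.0185 0 0 0 0.95"
}}

```text
time: 11.88
position: [0.4277, 0.1099, 0.3079]
tool_rot: [-0.115, 0.566, 0.154, 0.802]
ft_force: [-0.4, 0.8, -0.9]
grip_width: 0.014
```

Run:
```python
from foc import *
foc([.709,.2005,.33],-162,21,.30)
i=imaging.camera_info('wrist');cv2.imwrite('pics/w3.png',imaging.camera('wrist'));np.save('w3.npy',i['world_to_cam'])
print(proj('wrist',[.709,.2005,.33],i))
```

```text
C [0.4426 0.114  0.2225] TCP [0.4295 0.1097 0.2585]
t 11.88 p [0.4277 0.1099 0.3079] q [-0.11  0.02  1.98  0.2   0.85 -0.61] F [-0.4  0.8 -0.9] w 0.014
tool x [ 0.313  0.116 -0.943] z [0.872 0.358 0.333]
z sign 1 rotvec [ 0.0712 -0.0261 -0.0151] shift after [ 46.7  -0.8 -16.2] shift before [ 47.1  -0.4 -15. ]
z sign -1 rotvec [-3.0701  0.0232 -0.0401] shift after [46.7  0.8 16.2] shift before [ 47.1  -0.4 -15. ]
[681.2896297  279.01682829]
```

View pics/w3.png

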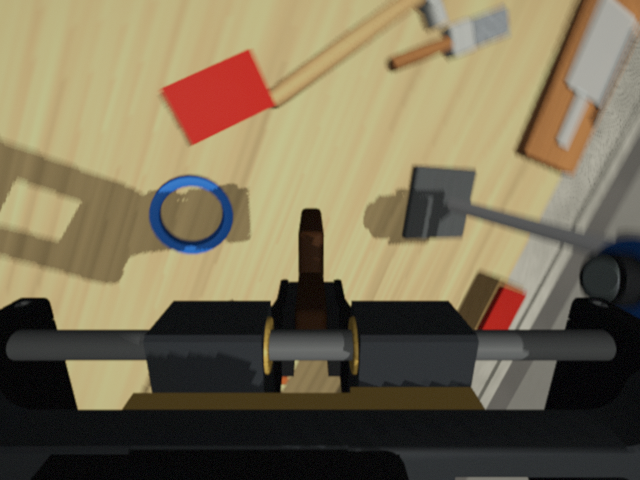

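Emit:
{"fn": "play_rows", "kwargs": {
  "rows": "0 -0.06 0 0 0 0 0.95;0 -0.12 0 0 0 0 0.95;0 -0.12 0 0 0 0 0.95;0 -0.06 0 0 0 0 0.95;0 0 0 0 0 0 0.95;0 0 0 0 0 0 0.95"
}}

```text
time: 12.43
position: [0.4283, 0.112, 0.3079]
tool_rot: [-0.09, 0.437, 0.176, 0.877]
ft_force: [-0.2, -1.0, -0.6]
grip_width: 0.0138
```

Run:
```python
from foc import *
foc([.709,.2005,.33],-162,21,.30)
i=imaging.camera_info('wrist');cv2.imwrite('pics/wa.png',imaging.camera('wrist'));np.save('wa.npy',i['world_to_cam'])
print(proj('wrist',[.709,.2005,.33],i),proj('wrist',[.657,.183,.307],i))
```

```text
C [0.4426 0.114  0.2225] TCP [0.4295 0.1097 0.2585]
t 12.43 p [0.4283 0.112  0.3079] q [-0.28 -0.05  2.2   0.74  0.59 -1.22] F [-0.2 -1.  -0.6] w 0.0138
tool x [ 0.556  0.23  -0.799] z [0.735 0.312 0.602]
z sign 1 rotvec [ 0.076   0.2791 -0.0367] shift after [ 46.3  -2.6 -17.3] shift before [ 39.6  -2.4 -29.5]
z sign -1 rotvec [-3.0355  0.0561  0.4266] shift after [46.3  2.6 17.3] shift before [ 39.6  -2.4 -29.5]
[557.38307469 250.63714995] [509.05276125 251.42389325]
```

Emit:
{"fn": "play_rows", "kwargs": {
  "rows": "0 0 0 -15 -10 0 0.95;0 0 0 -30 -20 0 0.95;0 0 0 -30 -20 0 0.95;0 0 0 -25 -20 0 0.95;0 0 0 -10 -10 0 0.95;0 0 0 0 0 0 0.95;0 0 0 0 0 0 0.95"
}}

```text
time: 13.07
position: [0.3995, 0.0118, 0.3978]
tool_rot: [-0.091, 0.436, 0.175, 0.878]
ft_force: [-0.5, -0.2, -0.3]
grip_width: 0.0139
```

Run:
```python
from foc import *
foc([.709,.2005,.33],-162,21,.30)
i=imaging.camera_info('wrist');cv2.imwrite('pics/wb.png',imaging.camera('wrist'));np.save('wb.npy',i['world_to_cam'])
a=proj('wrist',[.657,.183,.307],i);print(a)
A=cv2.imread('pics/wa.png');B=cv2.imread('pics/wb.png')
ia={'K':i['K'],'world_to_cam':np.load('wa.npy')}
O=[]
for im,inf in((A,ia),(B,i)):
    u=proj('wrist',[.657,.183,.307],inf).astype(int);x=int(np.clip(u[0]-100,0,440));y=int(np.clip(u[1]-150,0,180));print('crop',x,y)
    O.append(cv2.resize(im[y:y+300,x:x+200],None,fx=2,fy=2,interpolation=cv2.INTER_CUBIC))
cv2.imwrite('pics/c3.png',np.hstack(O))
```

```text
C [0.4426 0.114  0.2225] TCP [0.4295 0.1097 0.2585]
t 13.07 p [0.3995 0.0118 0.3978] q [-0.74 -0.25  2.06  0.65  1.11 -1.37] F [-0.5 -0.2 -0.3] w 0.0139
tool x [ 0.559  0.227 -0.797] z [0.733 0.313 0.604]
z sign 1 rotvec [ 0.0765  0.2819 -0.0332] shift after [151.1  83.8   4.9] shift before [150.   79.8 -31.5]
z sign -1 rotvec [-3.0345  0.0507  0.4309] shift after [151.1 -83.8  -4.9] shift before [150.   79.8 -31.5]
[467.6017034  156.22654655]
crop 409 101
crop 367 6
```

View pics/c3.png

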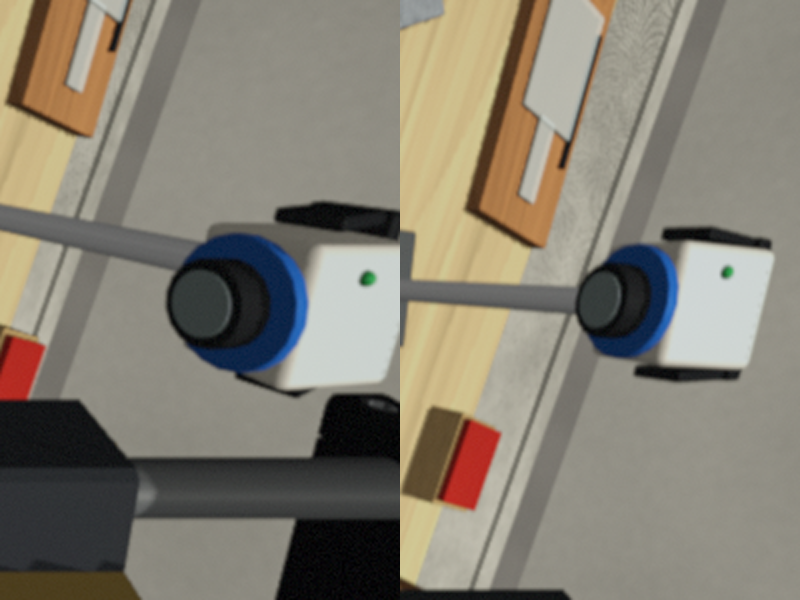

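Run:
```python
from h import *
from scipy.optimize import least_squares
K=imaging.camera_info('wrist')['K'];A={'K':K,'world_to_cam':np.load('wa.npy')};B={'K':K,'world_to_cam':np.load('wb.npy')}
print('lens tri',tri(ray('',(509,252.5),A),ray('',(466.5,156.5),B)))
I={k:imaging.camera_info(k) for k in('scene','side')}
def g(v):
    x,y,az,t=v;c,s=np.cos,np.sin;d=np.array([c(az)*c(t),s(az)*c(t),-s(t)]);l=np.array([s(az),-c(az),0]);n=np.array([c(az)*s(t),s(az)*s(t),c(t)])
    p=np.array([x,y,.33]);return [p+d*a*.035+l*b*.035+n*.03 for a,b in((1,1),(1,-1),(-1,1),(-1,-1))],p,d
O=[(I['scene'],[(336,319),(315.6,302),(317,338),(297.4,319.6)],1),(I['side'],[(263,137.4),(285.6,144.4),(272.4,114.4),(294.4,120.6)],1)]
def r(v,show=0):
    P,p,d=g(v);e=[]
    for i,L,w in O: e+=[proj('',a,i)-b for a,b in zip(P,L)]
    L=p+.06*d;e+=[proj('',L,A)-(509,252.5),proj('',L,B)-(466.5,156.5)]
    e+=[proj('',P[k],B)-b for k,b in((2,(553.5,132)),(3,(543,190)))]
    if show: print(np.round(e,1).tolist())
    return np.ravel(e)
for th in (None,):
    q=least_squares(r,[.71,.2,-2.83,.39],loss='soft_l1');r(q.x,1);P,p,d=g(q.x)
    print(q.x[:2],np.degrees(q.x[2:]),'lens',p+.06*d,'focus',p+.24*d)
```

```text
lens tri (array([0.65294606, 0.18140359, 0.30844572]), np.float64(0.0007844063987602047))
[[0.8, -0.5], [-1.1, -2.5], [1.6, -0.0], [-1.7, -1.8], [-1.4, -0.5], [-0.2, 0.7], [-1.7, -1.4], [0.1, 0.4], [0.2, 0.0], [1.0, 0.1], [5.3, -0.4], [0.9, 1.7]]
[0.70801587 0.19954672] [-161.5350469    21.28577587] lens [0.65498721 0.18183964 0.3082188 ] focus [0.49590123 0.1287184  0.24287522]
```

```bash
python3 -c "
from foc import *
foc([.707,.199,.33],-161.6,21.3,.24)"
```

```text
C [0.4948 0.1284 0.2428] TCP [0.4815 0.124  0.2788]
t 13.12 p [0.3989 0.0131 0.3968] q [-0.74 -0.25  2.06  0.65  1.11 -1.37] F [-0.6 -1.  -0.9] w 0.0136
tool x [ 0.558  0.23  -0.798] z [0.734 0.313 0.603]
z sign 1 rotvec [ 0.0708  0.2759 -0.0328] shift after [151.2  79.2  62.7] shift before [165.7  70.8  24.1]
z sign -1 rotvec [-3.0414  0.0503  0.4224] shift after [151.2 -79.2 -62.7] shift before [165.7  70.8  24.1]
```

Emit:
{"fn": "play_rows", "kwargs": {
  "rows": "0.0177 0.069 -0.0082 0 0 0 0.95;0.0177 0.069 -0.0082 0 0 0 0.95;0.0177 0.069 -0.0082 0 0 0 0.95;0.0177 0.069 -0.0082 0 0 0 0.95;0 0 0 7 4 3 0.95;0 0 0 15 8 6 0.95;0 0 0 20 10 8 0.95;0 0 0 20 10 8 0.95"
}}

```text
time: 13.78
position: [0.4319, 0.0599, 0.3466]
tool_rot: [-0.09, 0.557, 0.133, 0.815]
ft_force: [-0.2, -0.5, -0.4]
grip_width: 0.0142
```

Emit:
{"fn": "play_rows", "kwargs": {
  "rows": "0 0 0 20 10 8 0.95;0 0 0 20 10 8 0.95;0 0 0 20 10 8 0.95;0 0 0 15 9 7 0.95;0 0 0 10 5 4 0.95;0 0 0 4 3 2.5 0.95;0 0 0 0 0 0 0.95;0 0 0 0 0 0 0.95"
}}

```text
time: 14.45
position: [0.4814, 0.1237, 0.2793]
tool_rot: [-0.091, 0.556, 0.132, 0.815]
ft_force: [1.5, -0.7, -1.6]
grip_width: 0.0142
```

Run:
```python
from foc import *
foc([.707,.199,.33],-161.6,21.3,.24)
a=imaging.camera('scene');b=imaging.camera('side');w=imaging.camera('wrist')
z=lambda im:cv2.resize(im,(400,300),interpolation=cv2.INTER_AREA)
f=lambda im,c:cv2.resize(im[c[1]:c[1]+150,c[0]:c[0]+200],(400,300),interpolation=cv2.INTER_CUBIC)
C=[.4948,.1284,.2428];print(proj('scene',C),proj('side',C),proj('wrist',C))
print('origins scene 225,170 / side 230,150')
cv2.imwrite('pics/fin.png',np.vstack([np.hstack([f(a,(225,170)),f(b,(230,150))]),np.hstack([z(w),f(b,(150,90))])]))
```

```text
C [0.4948 0.1284 0.2428] TCP [0.4815 0.124  0.2788]
t 14.45 p [0.4814 0.1237 0.2793] q [-0.06  0.15  1.94  0.21  0.72 -0.52] F [ 1.5 -0.7 -1.6] w 0.0142
tool x [ 0.346  0.115 -0.931] z [0.883 0.295 0.364]
z sign 1 rotvec [0.0009 0.0012 0.0004] shift after [0.5 0.3 0.1] shift before [0.5 0.3 0.1]
z sign -1 rotvec [-3.1407e+00 -6.0000e-04  2.0000e-03] shift after [ 0.5 -0.3 -0.1] shift before [0.5 0.3 0.1]
[368.83074149 267.42326352] [248.99052513 213.6741898 ] [310.95693811 268.50195739]
origins scene 225,170 / side 230,150
```

View pics/fin.png

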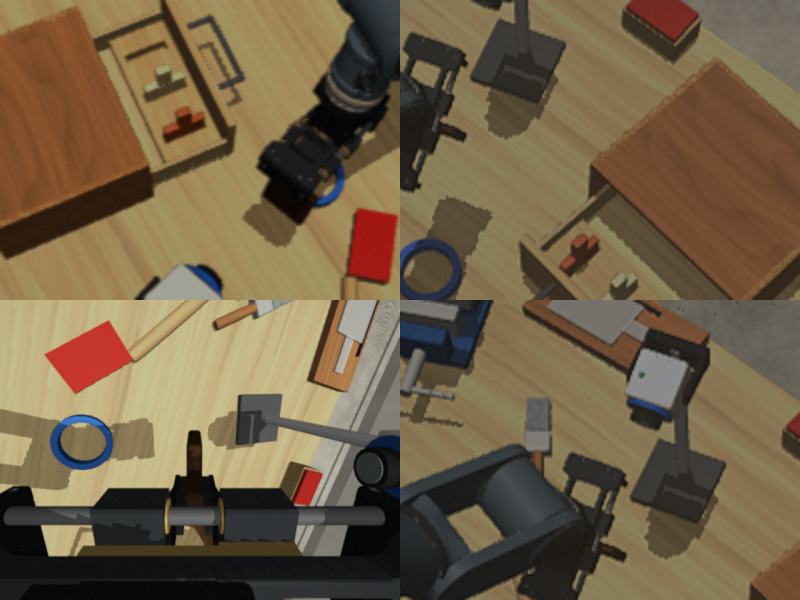

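Emit:
{"fn": "play_rows", "kwargs": {
  "rows": "0 0 0 0 0 0 0.95;0 0 0 0 0 0 0.95;0 0 0 0 0 0 0.95;0 0 0 0 0 0 0.95;0 0 0 0 0 0 0.95;0 0 0 0 0 0 0.95"
}}

```text
time: 15.1
position: [0.4818, 0.1233, 0.2795]
tool_rot: [-0.09, 0.556, 0.132, 0.816]
ft_force: [0.0, -0.3, -0.1]
grip_width: 0.0138
```

Run:
```python
from foc import *
from rig import robot
foc([.707,.199,.33],-161.6,21.3,.24)
o=readout.get_obs();R=Ro.from_quat(o['tool_rot']).as_matrix();p=np.array(o['position'])
for x in(.0076,.0696):
  for y in(-.035,.035): print(x,y,proj('wrist',p+R@[x,y,0]).round())
w=imaging.camera('wrist');h=cv2.cvtColor(w,cv2.COLOR_BGR2HSV)
print('column 312 dark-from rows:',[v for v in range(180,300) if h[v,312,2]<110][:3])
print(np.abs(o['joint_velocities']).max())
print(robot.hand_in())
```

```text
C [0.4948 0.1284 0.2428] TCP [0.4815 0.124  0.2788]
t 15.1 p [0.4818 0.1233 0.2795] q [-0.06  0.15  1.94  0.21  0.72 -0.51] F [ 0.  -0.3 -0.1] w 0.0138
tool x [ 0.347  0.114 -0.931] z [0.883 0.294 0.365]
z sign 1 rotvec [-0.0001  0.0018  0.001 ] shift after [ 0.6  0.7 -0.3] shift before [ 0.6  0.7 -0.3]
z sign -1 rotvec [ 3.1415e+00  1.5000e-03 -2.9000e-03] shift after [ 0.6 -0.7  0.3] shift before [ 0.6  0.7 -0.3]
0.0076 -0.035 [312. 347.]
0.0076 0.035 [312. 232.]
0.0696 -0.035 [312. 298.]
0.0696 0.035 [312. 207.]
column 312 dark-from rows: [209, 210, 211]
0.0008524064826481386
the job is handed in; nothing more can be done
None
```

The job is handed in at about 15 s of the 53 s allowed; no verdict came back. I pulled the drawer 150 mm to its stop, gripped the walnut by its tab, lifted it straight out and held it in front of the inspection camera.

**Last checks**
- **Pose:** the tool was within about 1 mm and 0.2° of the computed pose, with the joints still and the grip at 14 mm, the sample's thickness.
- **Hold:** the sample's far lower edge showed at row 209 in the wrist view, against 207 expected, so it had not slipped or tilted in the grip.
- **Rest of the bench:** the drawer was out, maple and cherry stood in their slots, and nothing on the bench looked moved.

**What disagreed**
- **Camera tilt:** with the pivot height held at 330 mm, the side view alone gave 15° and the scene view 23°. Earlier corner triangulation from both gave about 20°. Adding two wrist views of the lens gave 21.3°, which I used.
- **Lens position:** the wrist triangulation and the fit differed by about 2 mm.
- **Stand foot:** its measured centre lies about 36 mm behind the pivot, so I did not use it to locate the pivot.

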